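# Fit the belt pulley on the drive and hold it down for the circlip

## Robot

A 6-joint arm with a two-finger parallel gripper is mounted at the origin on a cart in front of the work surface, level with it; the furniture and walls round the work are solid. World frame = base frame: x ahead of the robot, y to its left, z up, the work surface at z = 0. Lengths are in m, angles in degrees, forces in N, time in s.
With the tool pointing down it reaches from about 0.3 to 0.825 m from the base axis. Payload 5.4 kg.
Tool frame: the origin (TCP) lies midway between the tips of the shut fingers; the grasp point (between the pads) lies 19 mm behind it; x points along the fingers, y is the direction in which the jaws open and shut, and the axes are right-handed (so a half turn about x gives the same grasp; the last joint's range is limited). The gripper opens to 92 mm and grips with 3 to 60 N. Pads are 20 mm wide; open, the fingers measure 128 mm over their backs; the gripper's body (75 mm by 189 mm) begins 69 mm behind the grasp point.
Start: joints at [-87.496, 9.076, 91.501, -0, 79.423, -12.038], TCP at [0.144, -0.557, 0.215] pointing down, gripper open.
Joint ranges: [-166.64, 166.64], [-54.1, 131.32], [10.49, 154.53], [-73.88, 253.88], [9.74, 151.15], [-171.62, 171.62]. Speed limits (degrees/s): [147.25, 147.25, 180, 180, 180, 180].

## Interface

Orientations are given as a 3x3 rotation matrix whose columns are the frame's x, y, z axes.
In Python, from workcell import observe, capture, arm gives the robot as it stands. The module is installed in compiled form; this text tells all that it offers.
- The arm moves only by the shell command python3 -m crank 'ROWS' [OPENING] [FORCE]. ROWS is JSON, a list of rows, each a list of 6 numbers: the shift along the tool's x, y, z in mm, then the turn, a rotation vector about the tool's x, y, z in rad. A call has 1 to 20 rows; each row shifts and turns the pose as measured when the row begins, along the tool's axes as they then stand; what a row does not reach is not made up. A row lasts 1/8 s, in which the tool goes at most 62.5 mm and 10.7 degrees, less where a joint would pass 70% of its speed; a pose out of reach is approached as far as the arm can. A call is refused whole if a number of a shift passes 62.5 or a number of a turn 0.188, either way. A call with a gripper value outside its range is refused whole. OPENING is the closure, from -1 (fully open) to 1 (shut), so that 0 is half open, set as the call begins (- or left out, the last holds). The fingers move at their own pace and stop on an object; FORCE is the grip in N (left out, the last holds). Time passes only in rows, so rows that do not move let the fingers close. It gives the time, the measured TCP pose, the force and the opening at its end, in the units of the state.
- observe(): the state, without advancing time (a new reading comes with each control period).
- capture(name): name is "side" or "top" or "wrist"; returns a dict with "frame" (480x640x3 uint8, blue, green, red), "fx", "fy", "cx", "cy" (pixels), "extrinsics" (4x4, takes a point from world to camera coordinates). Camera axes: x right, y down, z forward; pixel columns grow to the right and rows downward; lengths in m; the calibration is good to about 2 mm. A picture is of the moment at which its call begins. There is no depth.
- arm.finish_job(): hands the job in, once; it reports no verdict.
The state is a dict: "t": time; "joint_positions": joint angles; "qvel": joint speeds; "effort": joint torques, N m; "tool_pos": TCP position; "tcp_rot": TCP orientation; "force": force on the tool from outside, world axes, zero at the start; "wrist_torque": the same for the moment, N m; "grip_width": finger opening in m.
Only numpy, scipy, OpenCV 4.12 (cv2) and the standard library are available. Lean on these libraries where they do the work, as an engineer would, in place of code of your own. Each camera call takes 0.05 s, during which the arm holds its last target.

## Task

Put the loose belt pulley back on the drive: first swing the tensioner arm by its orange grip fully outwards, away from the shaft, until it reaches its stop, and leave it there. Then set the pulley, hexagon boss up, over the splined shaft, turn it until the splines mesh, and slide it fully home against the spring washer, so that the circlip groove shows above the boss. Finish while still gripping the pulley and pressing it home, because it springs back up when let go and I want to fit the circlip; leave the other things on the bench where they are.

Things in the scene. Friction and masses are not known exactly. Their poses are not given: they have to be found in the camera images.
- pulley_mid (a point): Loose bare-metal toothed-belt pulley, 0.18 to 0.33 kg, 50 mm high, standing boss up on the bench; this point is on its axis, 25 mm above its underside. Lower 24 mm: toothed rim with two flanges, 68 mm across. Upper 26 mm: hexagon boss, 42 mm across flats, to grip it by. z is the axis, up; x is square to one pair of the boss's flats (the others every 60 degrees).
- pulley: The same pulley; origin on its axis at its underside, same axes. Its bore runs right through with 6 internal splines: 22.6 mm between opposite crests, 30.6 mm between groove bottoms, grooves 8.6 mm wide; the grooves lie along x and every 60 degrees, each behind the middle of a flat.
- shaft_tip (a point): Centre of the top end of the drive's upright steel shaft, 120 mm above the bench. z is up; x points along one of its 6 keys (every 60 degrees; 5.6 mm wide, 27.4 mm across keys). The top 13 mm is a plain round nose, 19.4 mm thick, tapered to 11 mm at its end, circlip groove 7 to 9 mm below the end; the keys, bevelled at the top, begin 107 mm above the bench. The shaft does not turn (self-locking).
- shaft_seat (a point): Point on the shaft axis at the fixed shoulder, 60 mm above the bench, on which the pulley's underside rests when home (its mid point 25 mm above this point; the shaft end then stands 10 mm out of the boss). An unmeshed pulley rests on the key ends, 47 mm higher. It meshes when its x lies along any key to within about 7 degrees. z is up; x points from the shaft to the motor.
- drive: Belt drive fixed on the bench: grey gearbox, 180 x 160 mm base, 175 x 172 mm top plate 50 mm above the bench, black motor on its far side reaching 164 mm from the shaft and 78 mm above the bench. Origin on the shaft axis at bench height; z up, x towards the motor.
- washer (a joint): Spring-loaded brass thrust washer round the foot of the shaft, 48 mm across: 0 when up (its top is 68 mm above the bench), 0.008 m when pressed flush with the shoulder by the pulley. It pushes back with 6 N at first and 10 N when flush, more than the pulley's weight.
- tensioner (a joint): Angle of the belt tensioner arm, rad: 0 to 0.2 when swung in, its black idler roller (27 mm) standing in the pulley's place next to the shaft; grows as it swings outwards (counter-clockwise seen from above), stop at 1.25. The pivot is stiff: the arm needs about 4 N at the grip and stays where it is left.
- tensioner_grip (a point): Centre of the orange upright round grip at the end of the tensioner arm, 20 mm thick, 42 mm high, this point 88 mm above the bench (grip from 66 to 108 mm); the arm's bar below it is 52 to 59 mm above the bench.
- tensioner_hinge (a point): Point on the upright pivot axis of the tensioner arm, at the height of the grip's centre; the grip is 125 mm from it. x points from the pivot to the grip and turns with the arm.
- pliers: Bystander: blue-handled pliers lying on the bench, 54 x 141 x 12 mm; origin under the centre.
- glue_bottle: Bystander: white glue bottle with a red cap, 42 mm thick, 112 mm high; origin under the centre.
- small_box_0: Bystander: small kraft cardboard box, 51 x 50 x 66 mm; origin under the centre.
- small_box_1: Bystander: small kraft cardboard box, 51 x 50 x 66 mm; origin under the centre.
- tape_measure: Bystander: yellow tape measure, 35 x 75 x 62 mm; origin under the centre.
- blue_bin: Bystander: open blue parts bin, 156 x 111 x 77 mm; origin under the centre.
Not all that is in view belongs to the job. What is meant by the pulley is not red, and is the larger of those in its own colour.

How it is judged:
By the outcome, as a careful person would: the job done as asked, in the order asked, and still so for the second after the job is handed in, while the arm keeps its last pose, push and grip.
It also fails if it takes over 58 s, if anything falls off the work surface, if the arm or the gripper's body presses on something with over 40 N, if the wrist force passes 120 N, or if a joint passes its speed limit or range.

## Working session

There is one attempt and no reset: what is moved stays moved. The work goes in short steps, Python scripts to look and compute and a shell command to move; the robot and the scene stay as the last step left them, time stands still between calls to the robot, and variables do not carry over. Pictures are saved under pics/ and viewed, and the job is handed in when it is done.

```bash
mkdir -p pics; python3 - <<'E'
from workcell import observe,capture
import cv2,numpy as np
s=observe();print(s['t'],s['tool_pos'],s['tcp_rot'],s['force'],s['grip_width'])
for n in ['side','top','wrist']:
    c=capture(n);cv2.imwrite(f'pics/{n}0.png',c['frame']);print(n,c['fx'],c['cx'],np.round(c['extrinsics'],4).tolist())
E
```

```text
0.0 [ 0.14432207 -0.55594696  0.21361584] [[-6.89375691e-05  2.51091829e-01 -9.67963268e-01]
 [ 1.87592961e-03 -9.67961535e-01 -2.51091513e-01]
 [-9.99998238e-01 -1.83314060e-03 -4.04301681e-04]] [0.28400239 0.16101466 0.06462396] 0.0917051655007966
side 611.3851764445906 321.13504157783325 [[-0.1042, 0.9946, 0.0016, -0.1347], [0.8288, 0.0878, -0.5526, -0.4546], [-0.5497, -0.0563, -0.8335, 1.8515], [0.0, 0.0, 0.0, 1.0]]
top 434.52984935505447 323.4661795967903 [[0.0051, -1.0, -0.008, 0.1842], [-0.9955, -0.0043, -0.0946, 0.6006], [0.0945, 0.0085, -0.9955, 1.0717], [0.0, 0.0, 0.0, 1.0]]
wrist 334.6972188356311 318.51179921607667 [[0.2518, -0.9678, -0.0011, -0.5726], [-0.9346, -0.2434, 0.2594, -0.0287], [-0.2513, -0.0643, -0.9658, 0.3893], [0.0, 0.0, 0.0, 1.0]]
```

View pics/side0.png

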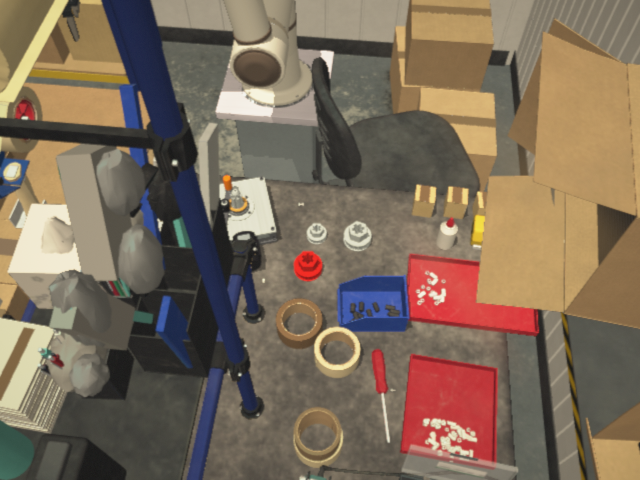

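View pics/top0.png

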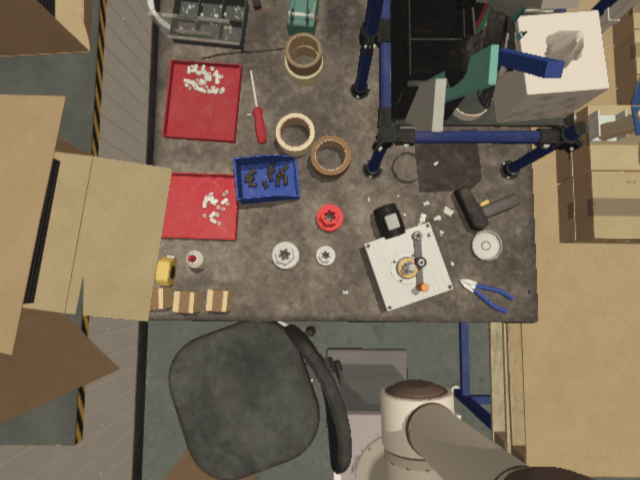

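View pics/wrist0.png

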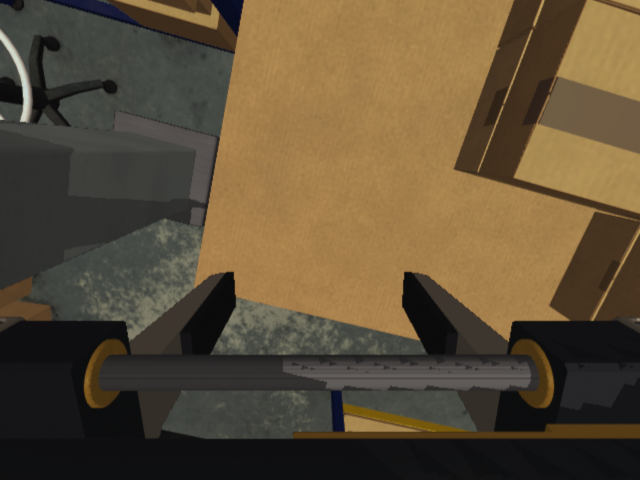

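The top view shows the larger bare pulley near (286,255), a smaller one near (326,256), a red one, and the drive near (408,267) with its orange grip at (424,287). I'll zoom in on these.

```bash
python3 - <<'E'
import cv2,numpy as np
t=cv2.imread('pics/top0.png');s=cv2.imread('pics/side0.png')
a=cv2.resize(t[200:320,350:520],None,fx=4.6,fy=4.6,interpolation=cv2.INTER_CUBIC)
cv2.imwrite('pics/z1.png',a)
b=cv2.resize(t[225:285,260:350],None,fx=8,fy=8,interpolation=cv2.INTER_CUBIC)
cv2.imwrite('pics/z2.png',b)
c=cv2.resize(s[165:265,205:385],None,fx=4.4,fy=4.4,interpolation=cv2.INTER_CUBIC)
cv2.imwrite('pics/z3.png',c)
E
```

```text
(no output)
```

View pics/z1.png

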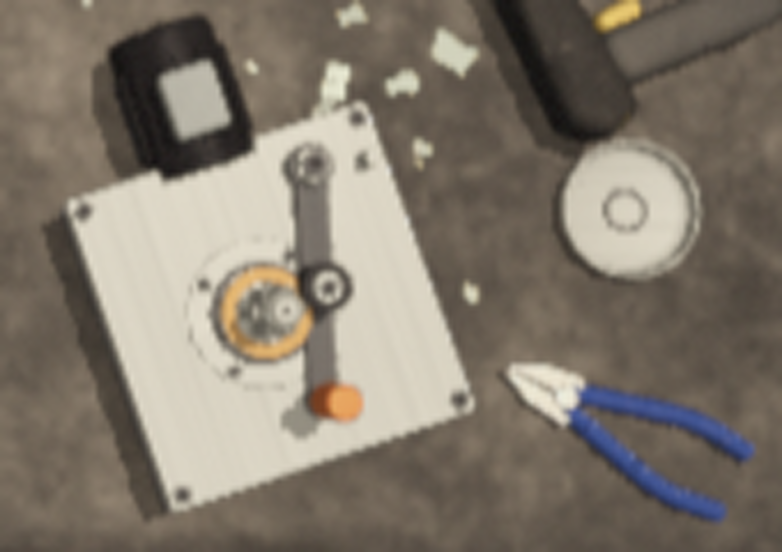

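View pics/z2.png

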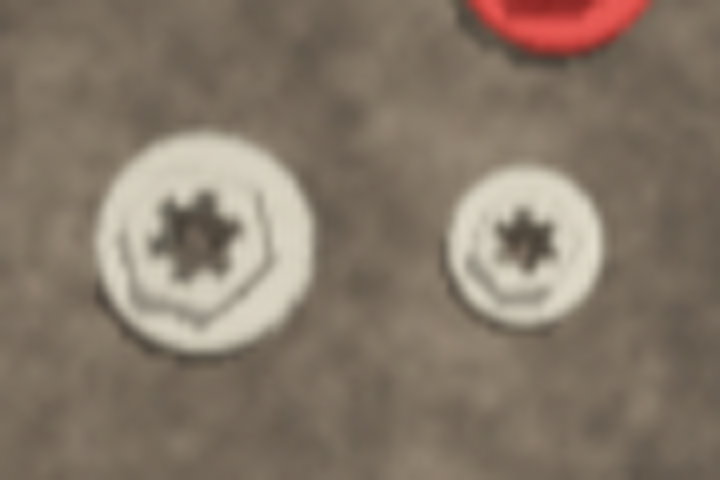

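View pics/z3.png

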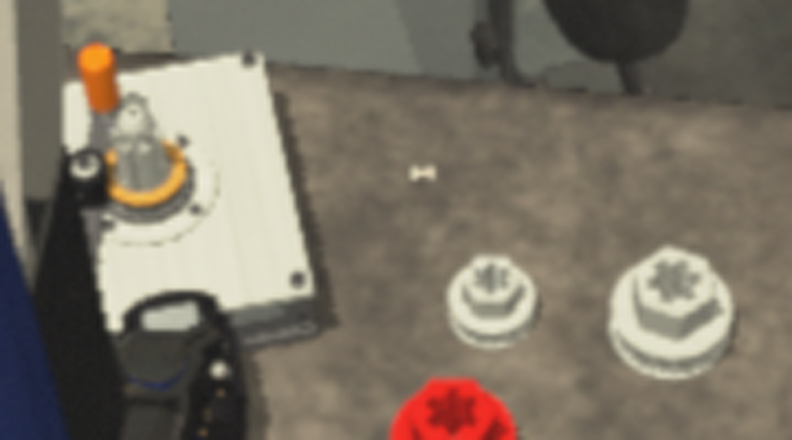

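```bash
cat > h.py <<'E'
import numpy as np,cv2
from workcell import observe,capture
def ray(c,u,v):
    E=np.array(c['extrinsics']);R=E[:3,:3];o=-R.T@E[:3,3]
    d=R.T@np.array([(u-c['cx'])/c['fx'],(v-c['cy'])/c['fy'],1]);return o,d
def onz(c,u,v,z):
    o,d=ray(c,u,v);return o+d*(z-o[2])/d[2]
def proj(c,p):
    E=np.array(c['extrinsics']);q=E[:3,:3]@np.array(p)+E[:3,3]
    return c['fx']*q[0]/q[2]+c['cx'],c['fy']*q[1]/q[2]+c['cy']
def two(c1,p1,c2,p2):
    o1,d1=ray(c1,*p1);o2,d2=ray(c2,*p2)
    A=np.stack([d1,-d2],1);t=np.linalg.lstsq(A,o2-o1,rcond=None)[0]
    a=o1+d1*t[0];b=o2+d2*t[1];return (a+b)/2,np.linalg.norm(a-b)
E
python3 - <<'E'
from h import *
np.set_printoptions(precision=4,suppress=True)
c=capture('top');s=capture('side')
print('cam',ray(c,0,0)[0],ray(s,0,0)[0])
z=lambda x,y:(350+x/4.6,200+y/4.6)
print('tip',onz(c,*z(287,310),.12),'washer',onz(c,*z(265,312),.068))
print('grip',onz(c,*z(337,402),.108),'pivot',onz(c,*z(310,165),.075),'roller',onz(c,*z(328,288),.09))
w=lambda x,y:(260+x/8,225+y/8)
P=onz(c,*w(197,237),.05);print('pulley',P,onz(c,*w(205,242),.024))
q=lambda x,y:(205+x/4.4,165+y/4.4)
print('side tip',onz(s,*q(135,103),.12),'pulley',onz(s,*q(674,283),.05),'grip',onz(s,*q(97,52),.108))
for a in [(82,211),(357,117),(458,400),(182,495)]:print('corner',onz(c,*z(*a),.05))
# hex vertices seen in top: (262,195),(270,252),(200,322),(133,297),(123,237)
E
```

```text
cam [0.4957 0.1776 1.1251] [1.3805 0.278  1.2922]
tip [ 0.5171 -0.019   0.12  ] washer [ 0.5172 -0.0176  0.068 ]
grip [ 0.4712 -0.0459  0.108 ] pivot [ 0.5944 -0.041   0.075 ] roller [ 0.5292 -0.0462  0.09  ]
pulley [0.5486 0.2827 0.05  ] [0.5483 0.2827 0.024 ]
side tip [ 0.5147 -0.0173  0.12  ] pulley [0.5548 0.2842 0.05  ] grip [ 0.4728 -0.048   0.108 ]
corner [0.5713 0.0767 0.05  ]
corner [ 0.6229 -0.072   0.05  ]
corner [ 0.4712 -0.123   0.05  ]
corner [0.4203 0.0244 0.05  ]
```

```bash
python3 -m crank '[[0,0,0,0.127,0,0],[0,0,0,0.127,0,0],[3.5,-42.5,-27.3,0,0,0],[3.5,-42.5,-27.3,0,0,0],[3.5,-42.5,-27.3,0,0,0],[3.5,-42.5,-27.3,0,0,0],[3.5,-42.5,-27.3,0,0,0],[3.5,-42.5,-27.3,0,0,0],[3.5,-42.5,-27.3,0,0,0],[3.5,-42.5,-27.3,0,0,0],[3.5,-42.5,-27.3,0,0,0],[3.5,-42.5,-27.3,0,0,0]]' 0 10
python3 - <<'E'
from h import *
for n in ['wrist']:
    c=capture(n);cv2.imwrite(f'pics/{n}1.png',c['frame'])
s=observe();print(s['t'],s['tool_pos'],np.round(s['tcp_rot'],3),s['joint_positions'])
E
```

```text
t: 1.75
tool_pos: [0.4282, -0.1235, 0.1783]
tcp_rot: [[0.003, -0.017, -1.0], [-0.001, -1.0, 0.017], [-1.0, 0.001, -0.003]]
force: [0.4, -0.3, 0.3]
grip_width: 0.0459
1.8 [ 0.4300571  -0.11849291  0.17778519] [[ 0.004 -0.012 -1.   ]
 [ 0.003 -1.     0.012]
 [-1.    -0.003 -0.004]] [-31.19902794  -9.1149585  113.94243486   0.27974478  75.03765278
  59.44414024]
```

View pics/wrist1.png

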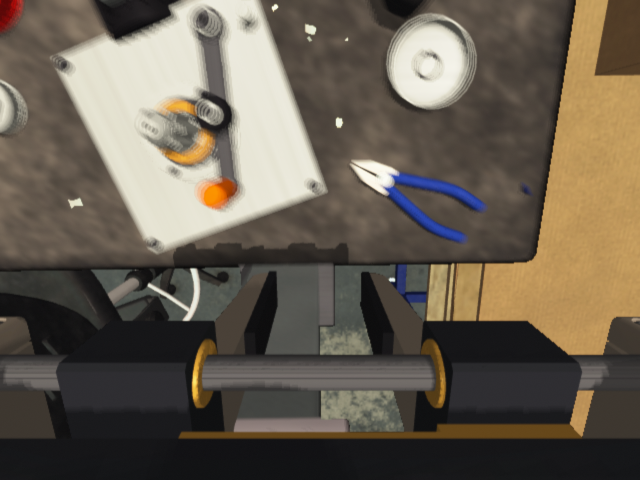

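The wrist view is motion-blurred. The grip is near (217,193), ahead and to the left of the tool, so I'll keep going.

```bash
python3 -m crank '[[8,-34,-19,0,0,0],[0,-28,-15,0,0,0],[0,0,0,0,0,0],[0,0,0,0,0,0]]' 0 10
python3 - <<'E'
from h import *
for n in ['wrist','top']:
    c=capture(n);cv2.imwrite(f'pics/{n}2.png',c['frame'])
    print(n,np.round(c['extrinsics'],4).tolist())
s=observe();print(s['t'],s['tool_pos'],np.round(s['tcp_rot'],3))
w=capture('wrist');f=w['frame'];h=cv2.cvtColor(f,cv2.COLOR_BGR2HSV)
m=((h[...,0]<16)&(h[...,1]>190)&(h[...,2]>150)).astype(np.uint8)
n,l,st,ce=cv2.connectedComponentsWithStats(m)
for i in range(1,n):
    if st[i,4]>60:print(st[i],ce[i],onz(w,*ce[i],.108))
E
```

```text
t: 2.3
tool_pos: [0.4656, -0.0543, 0.1696]
tcp_rot: [[0.004, -0.008, -1.0], [0.002, -1.0, 0.008], [-1.0, -0.002, -0.004]]
force: [-0.3, 0.4, 0.3]
grip_width: 0.0462
wrist [[-0.0077, -1.0, -0.0018, -0.0487], [-0.9666, 0.007, 0.2561, 0.4338], [-0.2561, 0.0038, -0.9666, 0.4657], [0.0, 0.0, 0.0, 1.0]]
top [[0.0051, -1.0, -0.008, 0.1842], [-0.9955, -0.0043, -0.0946, 0.6006], [0.0945, 0.0085, -0.9955, 1.0717], [0.0, 0.0, 0.0, 1.0]]
2.4 [ 0.46557655 -0.05460243  0.169727  ] [[ 0.004 -0.01  -1.   ]
 [ 0.002 -1.     0.01 ]
 [-1.    -0.002 -0.004]]
[   0    0   89   69 2582] [51.08752905 33.11735089] [0.61000303 0.11024141 0.108     ]
[ 82   0  22  57 258] [96.67054264 25.68992248] [0.61376642 0.08147477 0.108     ]
[300 228  26  33 330] [314.61515152 243.76666667] [ 0.47435352 -0.05012273  0.108     ]
```

View pics/wrist2.png

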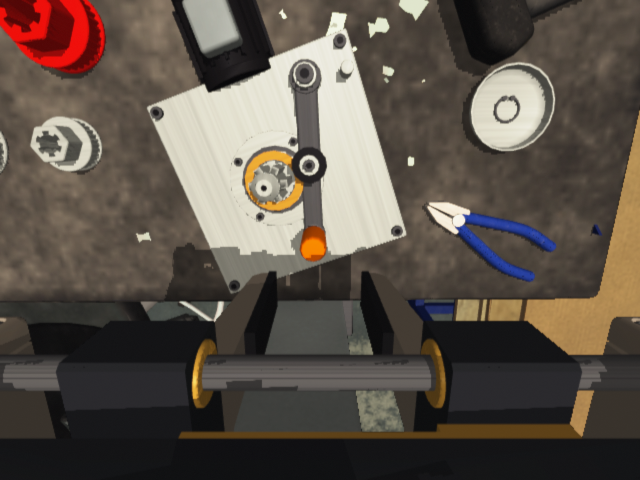

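```bash
python3 - <<'E'
from h import *
np.set_printoptions(precision=4,suppress=True)
w=capture('wrist');f=w['frame'];t=capture('top')
cv2.imwrite('pics/z4.png',cv2.resize(f[130:270,220:360],None,fx=4.2,fy=4.2,interpolation=cv2.INTER_CUBIC))
print('grip',onz(w,313,247,.108),'tip',onz(w,264,187,.12),'piv',onz(w,305,73,.075))
E
```

```text
grip [ 0.472 -0.049  0.108] tip [ 0.5163 -0.0179  0.12  ] piv [ 0.5931 -0.0443  0.075 ]
```

View pics/z4.png

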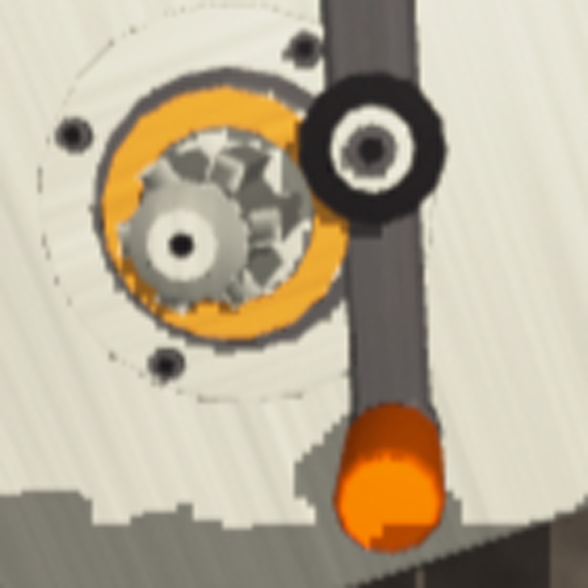

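The grip's top disc is at zoom (390,500), which puts the grip at (0.472, -0.0485). The shaft tip is at (0.516, -0.018). I'll lower over the grip and close on it gently.

```bash
python3 -m crank '[[20,-5.5,-6.5,0,0,0],[30,0,0,0,0,0],[30,0,0,0,0,0],[10,0,0,0,0,0],[6,0,0,0,0,0],[0,0,0,0,0,0]]' 0 10
python3 -m crank '[[0,0,0,0,0,0],[0,0,0,0,0,0],[0,0,0,0,0,0],[0,0,0,0,0,0]]' 0.6 10
```

```text
t: 3.3
tool_pos: [0.4746, -0.0522, 0.0741]
tcp_rot: [[0.01, -0.014, -1.0], [-0.0, -1.0, 0.014], [-1.0, 0.0, -0.01]]
force: [-0.6, 0.4, 0.5]
grip_width: 0.0459
t: 3.8
tool_pos: [0.4761, -0.0521, 0.076]
tcp_rot: [[0.013, -0.014, -1.0], [-0.0, -1.0, 0.014], [-1.0, 0.0, -0.013]]
force: [0.7, -1.0, -2.8]
grip_width: 0.0198
```

```bash
python3 -m crank '[[0,12,-0.6,-0.1,0,0],[0,12,-0.6,-0.1,0,0],[0,12,-0.6,-0.1,0,0],[0,12,-0.6,-0.1,0,0]]' 0.6 15
```

```text
t: 4.3
tool_pos: [0.4875, -0.0958, 0.0761]
tcp_rot: [[0.02, 0.386, -0.922], [0.007, -0.923, -0.386], [-1.0, 0.001, -0.021]]
force: [3.3, 5.2, -1.5]
grip_width: 0.0196
```

```bash
python3 -m crank '[[0,13,-0.5,-0.1,0,0],[0,13,-0.5,-0.1,0,0],[0,13,-0.5,-0.1,0,0],[0,13,-0.5,-0.1,0,0]]' 0.6 15
python3 -m crank '[[0,13,-0.5,-0.1,0,0],[0,13,-0.5,-0.1,0,0]]' 0.6 15
```

```text
t: 4.8
tool_pos: [0.5171, -0.1342, 0.0761]
tcp_rot: [[0.019, 0.722, -0.691], [0.019, -0.691, -0.722], [-1.0, 0.001, -0.027]]
force: [-0.5, 6.9, 2.8]
grip_width: 0.0195
t: 5.05
tool_pos: [0.537, -0.148, 0.0761]
tcp_rot: [[0.016, 0.849, -0.528], [0.025, -0.529, -0.849], [-1.0, 0.0, -0.03]]
force: [-1.6, 6.7, 3.1]
grip_width: 0.0194
```

```bash
for i in 1; do python3 -m crank '[[0,8,-0.3,-0.06,0,0],[0,8,-0.3,-0.06,0,0]]' 0.6 15; done; python3 -m crank '[[0,6,-0.2,-0.04,0,0],[0,6,-0.2,-0.04,0,0]]' 0.6 15
```

```text
t: 5.3
tool_pos: [0.5503, -0.1542, 0.0761]
tcp_rot: [[0.012, 0.908, -0.418], [0.028, -0.419, -0.908], [-1.0, -0.001, -0.031]]
force: [-3.3, 3.9, 2.9]
grip_width: 0.0194
t: 5.55
tool_pos: [0.5603, -0.1577, 0.0761]
tcp_rot: [[0.007, 0.94, -0.341], [0.03, -0.341, -0.94], [-1.0, -0.003, -0.031]]
force: [-3.7, 3.7, 2.7]
grip_width: 0.0196
```

```bash
python3 -m crank '[[0,6,-0.2,-0.04,0,0],[0,6,-0.2,-0.04,0,0]]' 0.6 15;  python3 -m crank '[[0,6,-0.2,-0.03,0,0],[0,6,-0.2,-0.03,0,0]]' 0.6 15
python3 - <<'E'
from h import *
t=capture('top');cv2.imwrite('pics/top3.png',cv2.resize(t['frame'][190:320,340:510],None,fx=4.6,fy=4.6,interpolation=cv2.INTER_CUBIC))
t=capture('wrist');cv2.imwrite('pics/wrist3.png',t['frame'])
E
```

```text
t: 5.8
tool_pos: [0.5611, -0.157, 0.0755]
tcp_rot: [[-0.022, 0.965, -0.261], [0.04, -0.26, -0.965], [-0.999, -0.032, -0.033]]
force: [-25.9, 7.9, 21.4]
grip_width: 0.0202
t: 6.05
tool_pos: [0.5603, -0.156, 0.0752]
tcp_rot: [[-0.055, 0.979, -0.199], [0.049, -0.196, -0.979], [-0.997, -0.064, -0.037]]
force: [-23.2, 6.0, 18.4]
grip_width: 0.0209
```

View pics/wrist3.png

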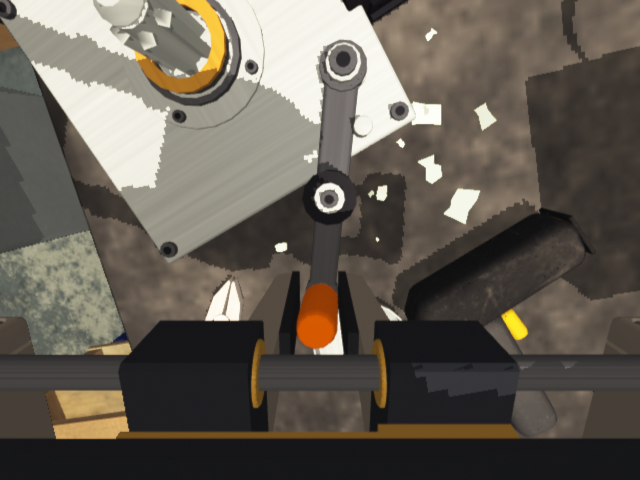

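View pics/top3.png

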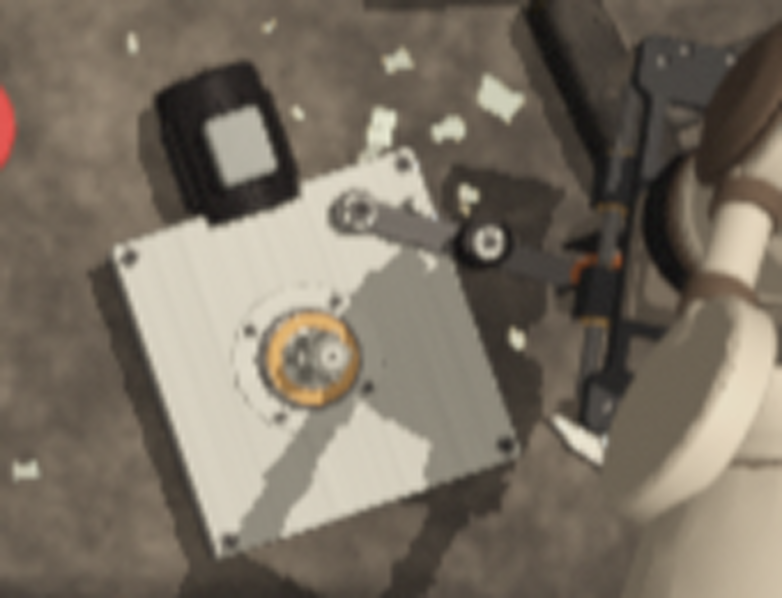

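The bar is against the stop peg at wrist (362,126), and the force jumped to about 26 N, so the tensioner is at its stop. I'll release it and lift straight up.

```bash
python3 -m crank '[[0,0,0,0,0,0],[0,0,0,0,0,0],[0,0,0,0,0,0]]' 0 15;  python3 -m crank '[[-25,0,0,0,0,0],[-50,0,0,0,0,0],[-50,0,0,0,0,0],[0,0,0,0,0,0]]' 0 15
python3 - <<'E'
from h import *
from scipy.spatial.transform import Rotation as R
s=observe();print(s['joint_positions'])
t=capture('wrist');cv2.imwrite('pics/wrist4.png',t['frame'])
M=s['tcp_rot']; 
for a in (-90,):
    a=np.radians(a);T=np.stack([[0,0,-1],[np.cos(a),np.sin(a),0],np.cross([0,0,-1],[np.cos(a),np.sin(a),0])],1)
    print(R.from_matrix(M.T@T).as_rotvec())
E
```

```text
t: 6.52
tool_pos: [0.5601, -0.1566, 0.0755]
tcp_rot: [[-0.056, 0.978, -0.199], [0.048, -0.196, -0.979], [-0.997, -0.064, -0.036]]
force: [0.5, 0.7, -0.7]
grip_width: 0.0458
t: 7.02
tool_pos: [0.5679, -0.1631, 0.203]
tcp_rot: [[-0.055, 0.978, -0.199], [0.048, -0.196, -0.979], [-0.997, -0.064, -0.036]]
force: [-0.1, -0.4, -0.4]
grip_width: 0.0462
[-28.24797501  15.03603498  86.0128256    0.9240075   83.03584796
 -16.98000832]
[1.37095598 0.01344888 0.07795116]
```

View pics/wrist4.png

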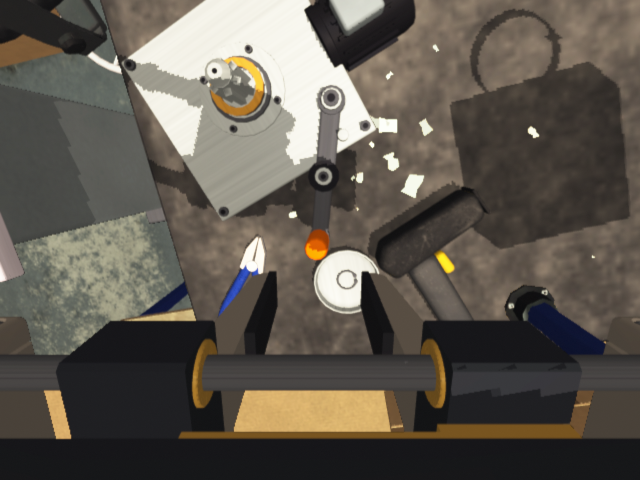

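```bash
cat > go.py <<'E'
from h import *
from scipy.spatial.transform import Rotation as R
import sys
# go.py x y z yaw(deg of tool y): total tool-frame shift (after aligning) and rotvec
def go(x,y,z,a):
    s=observe();M=np.array(s['tcp_rot']);a=np.radians(a);yy=np.array([np.cos(a),np.sin(a),0])
    T=np.stack([[0,0,-1],yy,np.cross([0,0,-1],yy)],1)
    d=np.array([x,y,z])-s['tool_pos']
    print('shift now-axes mm',np.round(1000*M.T@d,1),'after-align',np.round(1000*T.T@d,1),'rot',np.round(R.from_matrix(M.T@T).as_rotvec(),3),'F',np.round(s['force'],1),'q',np.round(s['joint_positions'],1),'t',s['t'])
if __name__=='__main__': go(*map(float,sys.argv[1:]))
E
python3 go.py 0.516 -0.03 0.215 -11.4
```

```text
shift now-axes mm [  -5.2  -76.3 -120.1] after-align [ -14.8  -75.5 -119.8] rot [-0.    -0.037  0.068] F [-0.3  0.4 -0.9] q [-28.2  15.1  86.2   0.9  83.  -17. ] t 7.075
```

```bash
python3 -m crank '[[-10,0,0,0,-0.037,0.068],[-5,-25,-40,0,0,0],[0,-25,-40,0,0,0],[0,-25,-40,0,0,0],[0,0,0,0,0,0],[0,0,0,0,0,0]]' 0
python3 - <<'E'
from h import *
t=capture('wrist');cv2.imwrite('pics/wrist5.png',t['frame'])
s=observe();print(s['tool_pos'])
print(proj(t,[.5163,-.0179,.12]),proj(t,[.5163,-.0179,.06]))
E
```

```text
t: 7.82
tool_pos: [0.5112, -0.026, 0.2044]
tcp_rot: [[-0.013, 0.98, -0.199], [0.004, -0.199, -0.98], [-1.0, -0.014, -0.002]]
force: [-0.0, -0.3, -0.2]
grip_width: 0.0462
[ 0.51118293 -0.02606423  0.20438341]
(np.float64(324.304024636232), np.float64(237.37433811913476)) (np.float64(324.04987849875624), np.float64(221.62060926435547))
```

View pics/wrist5.png

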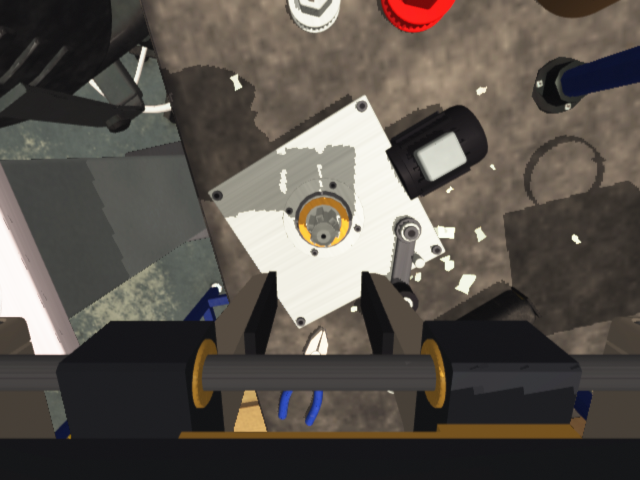

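```bash
python3 - <<'E'
from h import *
t=capture('wrist');f=t['frame']
cv2.imwrite('pics/z5.png',cv2.resize(f[185:255,285:365],None,fx=8,fy=8,interpolation=cv2.INTER_CUBIC))
E
```

```text
(no output)
```

View pics/z5.png

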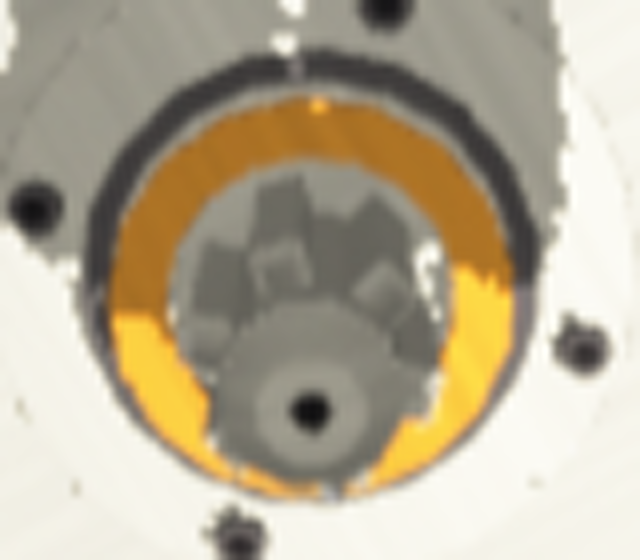

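```bash
python3 - <<'E'
from h import *
t=capture('wrist')
ax=onz(t,285+311/8,185+411/8,.12);print(ax)
for zz in (.107,.1055,.104):
  for p in [(280,265),(383,287),(210,335)]:
    q=onz(t,285+p[0]/8,185+p[1]/8,zz);d=q[:2]-ax[:2];print(zz,p,np.hypot(*d)*1000,np.degrees(np.arctan2(d[1],d[0])))
# key sides: bottom outlines at outer face
E
python3 go.py 0.549 0.283 0.20 -11.4
```

```text
[ 0.51636445 -0.01754225  0.12      ]
0.107 (280, 265) 12.354551077716213 93.28590090781272
0.107 (383, 287) 12.144312425626849 41.48167831713539
0.107 (210, 335) 11.299238228595819 144.17175626005042
0.1055 (280, 265) 12.069900537207024 93.70239701107842
0.1055 (383, 287) 11.92657556319653 40.4041851487507
0.1055 (210, 335) 11.212102737274572 145.86005086073627
0.104 (280, 265) 11.785918578036 94.13898808591131
0.104 (383, 287) 11.713212559482542 39.287030360101284
0.104 (210, 335) 11.134849691173274 147.5732778520422
shift now-axes mm [   5.9  -25.5 -310.9] after-align [   5.1  -24.7 -310.9] rot [-0.003 -0.002  0.013] F [ 0.2 -0.6  0. ] q [-16.5   0.8 101.5   0.   78.5  -5. ] t 7.975
```

Key bevels show at zoom (280,265), (383,287) and (210,335), giving a key direction of about 33° (mod 60). Next I'll move over the pulley.

```bash
python3 -m crank '[[1,-4,-52,0,0,0],[1,-4,-52,0,0,0],[1,-4,-52,0,0,0],[1,-4,-52,0,0,0],[1,-4,-52,0,0,0],[0,-4,-40,0,0,0],[0,0,0,0,0,0],[0,0,0,0,0,0]]' -0.6
python3 - <<'E'
from h import *
t=capture('wrist');cv2.imwrite('pics/wrist6.png',t['frame'])
s=observe();print(s['tool_pos'])
print(proj(t,[.549,.283,.05]))
E
```

```text
t: 8.98
tool_pos: [0.557, 0.2727, 0.1988]
tcp_rot: [[-0.01, 0.977, -0.214], [0.002, -0.214, -0.977], [-1.0, -0.011, 0.0]]
force: [0.3, -0.1, 0.2]
grip_width: 0.0738
[0.55689606 0.27254793 0.1987946 ]
(np.float64(309.85483483290994), np.float64(220.95238418912558))
```

View pics/wrist6.png

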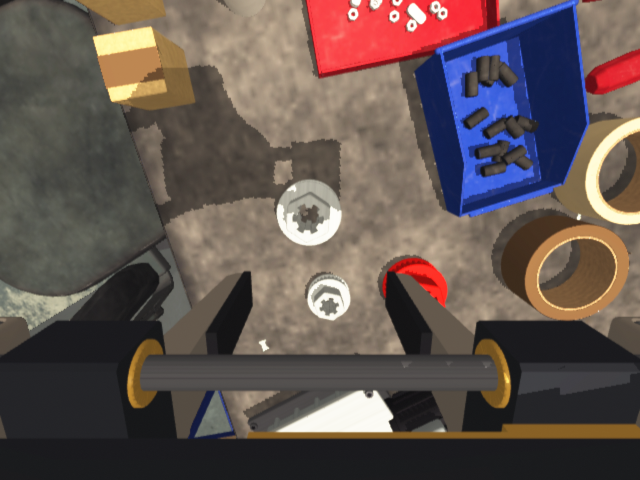

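```bash
python3 - <<'E'
from h import *
t=capture('wrist');f=t['frame']
cv2.imwrite('pics/z6.png',cv2.resize(f[172:252,268:350],None,fx=7,fy=7,interpolation=cv2.INTER_CUBIC))
E
```

```text
(no output)
```

View pics/z6.png

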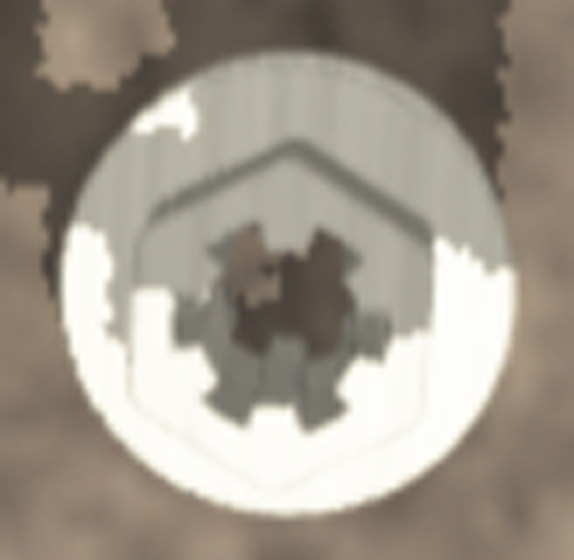

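```bash
python3 - <<'E'
from h import *
t=capture('wrist')
P=[(290,158),(433,243),(425,410),(275,490),(132,395),(137,238)]
Q=np.array([onz(t,268+u/7,172+v/7,.05) for u,v in P])[:,:2]
for i in range(3):
    d=Q[i]-Q[i+3];print((Q[i]+Q[i+3])/2,np.hypot(*d)*1000,np.degrees(np.arctan2(d[1],d[0]))%60)
print(Q.mean(0))
for p in [(240,237),(330,243),(372,335),(325,422),(232,415),(190,322)]:
    q=onz(t,268+p[0]/7,172+p[1]/7,.049)[:2];d=q-Q.mean(0);print('groove',1000*np.hypot(*d),np.degrees(np.arctan2(d[1],d[0]))%60)
print(onz(t,268+289/7,172+283/7,.024))
print(onz(t,268+282/7,172+330/7,.05))
E
```

```text
[0.5479471  0.28518911] 46.789147360712995 14.62905026241728
[0.54801037 0.28624385] 46.94720256065269 14.79765971343749
[0.54801425 0.28551151] 46.3912105213803 16.294778480756626
[0.54799058 0.28564816]
groove 13.22283788684051 43.17624043327622
groove 12.957745834363374 46.721331767384385
groove 12.572171113006702 39.6297232710736
groove 15.362437563328506 40.157228924040595
groove 15.018354465170269 49.22448591552262
groove 12.790882335295635 47.45156053429656
[0.54823706 0.28658527 0.024     ]
[0.54780868 0.28480488 0.05      ]
```

Hexagon corners at zoom (290,158), (433,243), (425,410), (275,490), (132,395) and (137,238) put the pulley axis at (0.548, 0.285) with a flat normal at -15°.

```bash
python3 go.py 0.548 0.2848 0.028 -15
```

```text
shift now-axes mm [171.2  -9.5 -10.2] after-align [171.1 -11.7  -9.7] rot [ 0.045 -0.     0.01 ] F [-0.5  1.  -0.6] q [14.8 16.7 84.4  0.3 79.5 27.1] t 9.125
```

```bash
python3 -m crank '[[20,-9.5,-10.2,0.045,0,0.01],[45,-2.5,0,0,0,0],[45,0,0,0,0,0],[30,0,0,0,0,0],[0,0,0,0,0,0]]' -0.6
python3 go.py 0.548 0.2848 0.028 -15
```

```text
t: 9.75
tool_pos: [0.5498, 0.2801, 0.0582]
tcp_rot: [[0.004, 0.963, -0.268], [0.001, -0.268, -0.963], [-1.0, 0.004, -0.002]]
force: [-0.2, 0.0, 0.9]
grip_width: 0.0736
shift now-axes mm [30.2 -3.1 -4. ] after-align [30.2 -2.9 -4.1] rot [-0.009 -0.002 -0.004] F [-0.2  0.   0.9] q [15.8 24.2 91.7 -0.  63.9 31.4] t 9.75
```

```bash
python3 -m crank '[[14,-3,-4,-0.01,0,0],[12,0,-1,0,0,0],[4,0,0,0,0,0],[0,0,0,0,0,0]]' -0.6
python3 go.py 0.548 0.2848 0.028 -15
python3 - <<'E'
from h import *
t=capture('wrist');cv2.imwrite('pics/wrist7.png',t['frame'])
E
```

```text
t: 10.25
tool_pos: [0.5515, 0.2862, 0.0308]
tcp_rot: [[0.011, 0.966, -0.259], [0.002, -0.259, -0.966], [-1.0, 0.01, -0.005]]
force: [-1.0, -0.1, -0.6]
grip_width: 0.0736
shift now-axes mm [ 2.7 -3.1  2.3] after-align [ 2.8 -3.1  2.3] rot [ 0.    -0.005 -0.01 ] F [-1.  -0.1 -0.6] q [16.3 26.6 91.9 -0.1 60.8 31.3] t 10.25
```

View pics/wrist7.png

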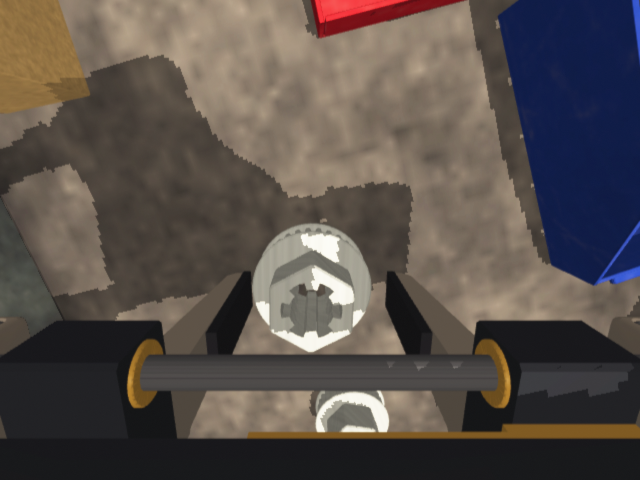

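```bash
python3 - <<'E'
from h import *
t=capture('wrist');print(onz(t,311,314,.05))
E
python3 -m crank '[[2,-3,1,0,-0.005,-0.01],[0,0,0,0,0,0]]' -0.6
python3 -m crank '[[0,0,0,0,0,0],[0,0,0,0,0,0],[0,0,0,0,0,0],[0,0,0,0,0,0],[0,0,0,0,0,0]]' 0.5 45
```

```text
[0.5467811  0.28406747 0.05      ]
t: 10.6
tool_pos: [0.5489, 0.2863, 0.0297]
tcp_rot: [[0.001, 0.966, -0.259], [0.001, -0.259, -0.966], [-1.0, 0.001, -0.001]]
force: [-0.3, -0.3, -0.1]
grip_width: 0.0734
t: 11.22
tool_pos: [0.5488, 0.2864, 0.03]
tcp_rot: [[0.001, 0.966, -0.259], [0.001, -0.259, -0.966], [-1.0, 0.001, -0.001]]
force: [-0.9, 0.3, 0.1]
grip_width: 0.0418
```

```bash
python3 -m crank '[[-10,0,0,0,0,0],[-30,0,0,0,0,0],[-40,0,0,0,0,0],[-40,0,0,0,0,0],[-40,0,0,0,0,0],[0,0,0,0,0,0],[0,0,0,0,0,0]]' - 45
python3 - <<'E'
from h import *
t=capture('wrist');f=t['frame'];cv2.imwrite('pics/wrist8.png',f)
cv2.imwrite('pics/z8.png',cv2.resize(f[215:365,235:395],None,fx=4,fy=4,interpolation=cv2.INTER_CUBIC))
E
python3 go.py .5163 -.0178 .18 -26.5
```

```text
t: 12.1
tool_pos: [0.5466, 0.2853, 0.193]
tcp_rot: [[-0.004, 0.966, -0.259], [-0.001, -0.259, -0.966], [-1.0, -0.003, 0.002]]
force: [0.1, 0.7, -3.3]
grip_width: 0.0413
shift now-axes mm [ 13.6  48.9 300.7] after-align [ 13.2 107.9 284.9] rot [0.201 0.002 0.003] F [ 0.1  1.6 -1.9] q [16.3 16.2 85.6 -0.  78.4 31.3] t 12.15
```

View pics/z8.png

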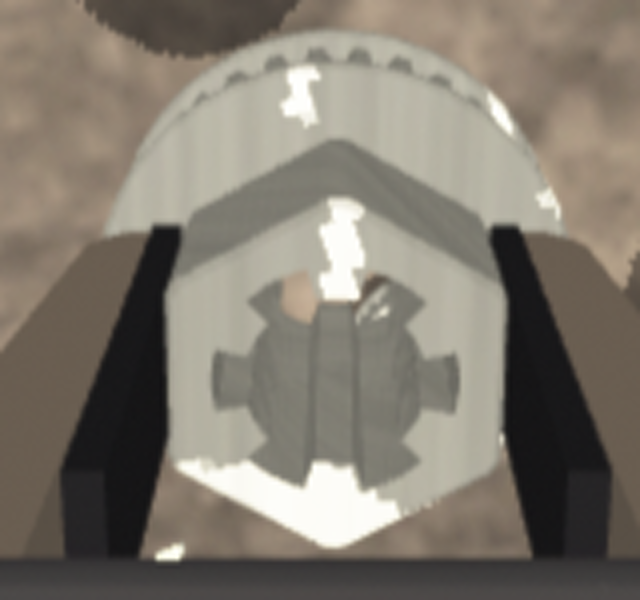

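```bash
python3 - <<'E'
from h import *
t=capture('wrist');s=observe();M=np.array(s['tcp_rot'])
p=s['tool_pos']+M@np.array([-.02,0,0])
for v in (309.5,310.5,312):
  q=onz(t,319,v,p[2]);print(q,M.T@(q-s['tool_pos'])*1000)
E
```

```text
[0.54679045 0.28486756 0.21290917] [-19.9993282    0.10723549   0.46929966]
[0.54665175 0.28434761 0.21290917] [-19.99813635   0.10781418   1.00742096]
[0.54644326 0.28356602 0.21290917] [-19.99634471   0.10868408   1.81634408]
```

```bash
python3 -m crank '[[0,0,0,0.1,0,0],[0,0,0,0.1,0,0],[1,18,47,0,0,0],[1,18,47,0,0,0],[1,18,47,0,0,0],[1,18,47,0,0,0],[1,18,47,0,0,0],[0,15,44,0,0,0],[0,0,0,0,0,0],[0,0,0,0,0,0]]' - 45
python3 go.py .5167 -.0169 .17 -26.5
```

```text
t: 13.45
tool_pos: [0.5041, -0.0192, 0.1712]
tcp_rot: [[-0.032, 0.892, -0.45], [-0.001, -0.45, -0.893], [-0.999, -0.028, 0.015]]
force: [-0.7, 0.3, -2.2]
grip_width: 0.0416
shift now-axes mm [ 0.8 10.2 -7.7] after-align [ 1.2 10.2 -7.6] rot [-0.005  0.015  0.028] F [-0.7  0.3 -2.2] q [-15.6   2.3 103.9  -0.6  75.6  11.4] t 13.45
```

```bash
python3 -m crank '[[0,10.2,-7.7,0,0.015,0.028],[0,0,0,0,0,0],[0,0,0,0,0,0]]' - 45
python3 go.py .5167 -.0169 .17 -26.5
python3 - <<'E'
from h import *
for n in ('top','side'):
    t=capture(n);f=t['frame'];u,v=map(int,proj(t,[.516,-.018,.15]));print(n,u,v)
    cv2.imwrite(f'pics/{n}9.png',cv2.resize(f[max(v-50,0):v+50,max(u-60,0):u+60],None,fx=5,fy=5,interpolation=cv2.INTER_CUBIC))
t=capture('wrist');cv2.imwrite('pics/wrist9.png',t['frame'])
E
```

```text
t: 13.82
tool_pos: [0.5174, -0.0138, 0.1697]
tcp_rot: [[0.001, 0.895, -0.447], [0.001, -0.447, -0.895], [-1.0, 0.0, -0.001]]
force: [0.3, -0.5, -2.8]
grip_width: 0.0415
shift now-axes mm [-0.3  0.7  3.1] after-align [-0.3  0.7  3.1] rot [-0.001 -0.001 -0.   ] F [ 0.3 -0.5 -2.8] q [-1.500e+01  2.700e+00  1.035e+02  1.000e-01  7.370e+01  1.160e+01] t 13.825
top 414 267
side 233 181
```

View pics/wrist9.png

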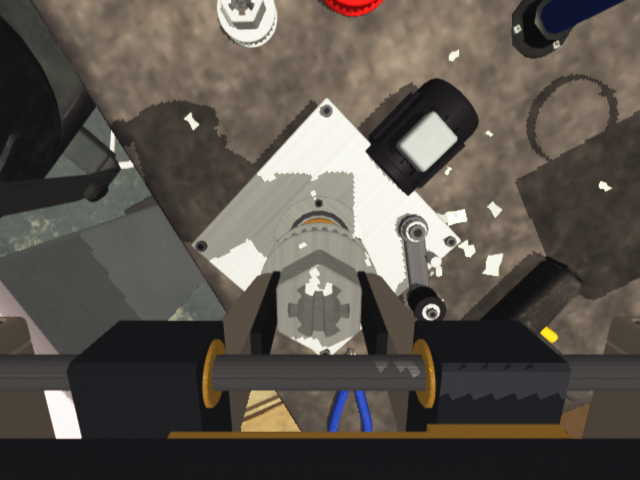

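View pics/side9.png

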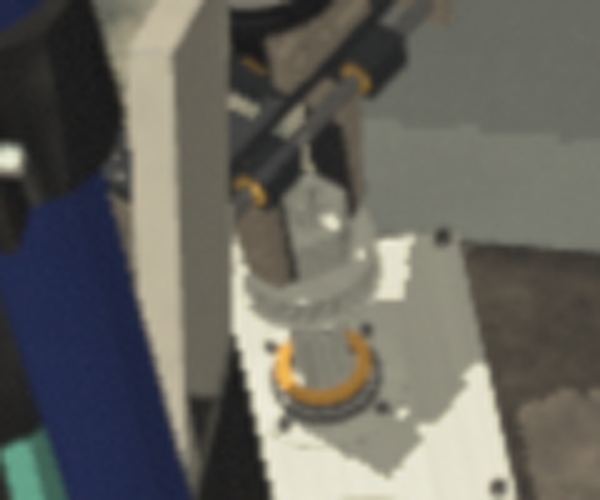

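```bash
python3 -m crank '[[0,0.7,3.5,0,0,0],[0,0,0,0,0,0],[0,0,0,0,0,0]]' - 45
python3 go.py .5167 -.0169 .145 -26.5
```

```text
t: 14.35
tool_pos: [0.5164, -0.0181, 0.1701]
tcp_rot: [[0.001, 0.894, -0.448], [0.0, -0.448, -0.894], [-1.0, 0.001, -0.001]]
force: [0.2, -0.4, -2.8]
grip_width: 0.0418
shift now-axes mm [25.1 -0.3 -1.2] after-align [25.1 -0.3 -1.2] rot [-0.002 -0.001 -0.001] F [ 0.2 -0.4 -2.8] q [-15.4   2.6 103.7   0.   73.7  11.1] t 14.35
```

```bash
python3 -m crank '[[8,-0.3,-1,0,0,0],[6,0,0,0,0,0],[0,0,0,0,0,0]]' - 45
python3 go.py .5167 -.0169 .145 -26.5
python3 - <<'E'
from h import *
t=capture('wrist');f=t['frame']
cv2.imwrite('pics/z10.png',cv2.resize(f[215:365,235:405],None,fx=4,fy=4,interpolation=cv2.INTER_CUBIC))
t=capture('side');f=t['frame']
cv2.imwrite('pics/s10.png',cv2.resize(f[165:235,190:290],None,fx=7,fy=7,interpolation=cv2.INTER_CUBIC))
E
```

```text
t: 14.72
tool_pos: [0.5163, -0.0169, 0.1546]
tcp_rot: [[0.0, 0.894, -0.448], [0.001, -0.448, -0.894], [-1.0, 0.0, -0.001]]
force: [-1.2, -0.2, -2.4]
grip_width: 0.0415
shift now-axes mm [ 9.6  0.3 -0.2] after-align [ 9.6  0.3 -0.2] rot [-0.002 -0.001 -0.   ] F [-1.2 -0.2 -2.4] q [-15.3   3.5 104.5   0.   71.9  11.3] t 14.725
```

View pics/z10.png

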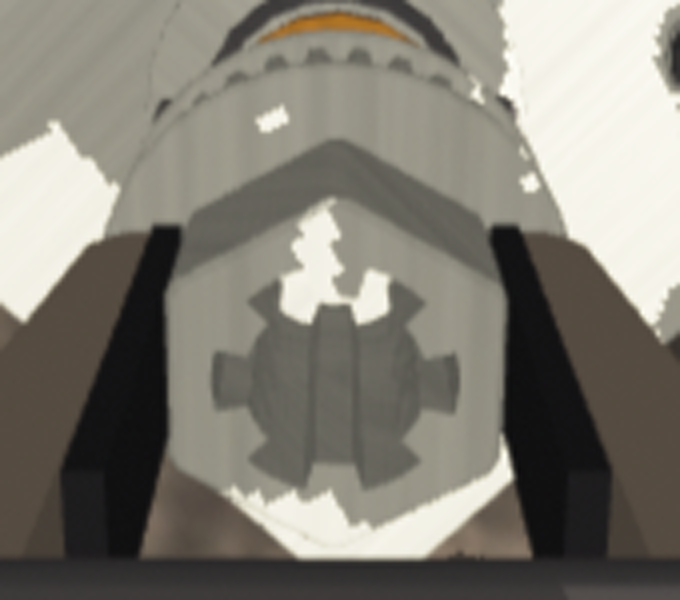

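View pics/s10.png

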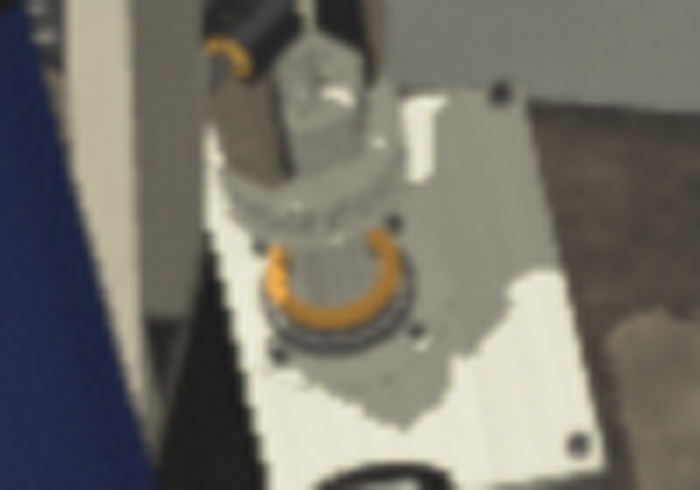

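```bash
python3 -m crank '[[5,0.2,0,0,0,0],[4,0,0,0,0,0],[0,0,0,0,0,0]]' - 45
python3 go.py .5167 -.0169 .137 -26.5
```

```text
t: 15.2
tool_pos: [0.5171, -0.0172, 0.1459]
tcp_rot: [[0.002, 0.894, -0.448], [0.0, -0.448, -0.894], [-1.0, 0.002, -0.001]]
force: [0.5, -0.2, -1.9]
grip_width: 0.0413
shift now-axes mm [ 8.9 -0.5 -0.1] after-align [ 8.9 -0.5 -0.1] rot [-0.002 -0.001 -0.002] F [ 0.5 -0.2 -1.9] q [-15.3   4.1 105.    0.   70.8  11.3] t 15.2
```

```bash
python3 -m crank '[[4,-0.3,0,0,0,0],[2,0,0,0,0,0],[0,0,0,0,0,0]]' - 45
python3 go.py .5167 -.0169 .137 -26.5
python3 - <<'E'
from h import *
t=capture('wrist');f=t['frame']
cv2.imwrite('pics/z11.png',cv2.resize(f[215:365,235:405],None,fx=4,fy=4,interpolation=cv2.INTER_CUBIC))
E
```

```text
t: 15.58
tool_pos: [0.5169, -0.017, 0.1395]
tcp_rot: [[0.002, 0.894, -0.448], [0.0, -0.448, -0.894], [-1.0, 0.002, -0.001]]
force: [0.1, 0.7, -1.5]
grip_width: 0.0418
shift now-axes mm [ 2.5 -0.2 -0. ] after-align [ 2.5 -0.2 -0. ] rot [-0.002 -0.001 -0.002] F [ 0.1  0.7 -1.5] q [-15.3   4.5 105.3   0.   70.1  11.3] t 15.575
```

View pics/z11.png

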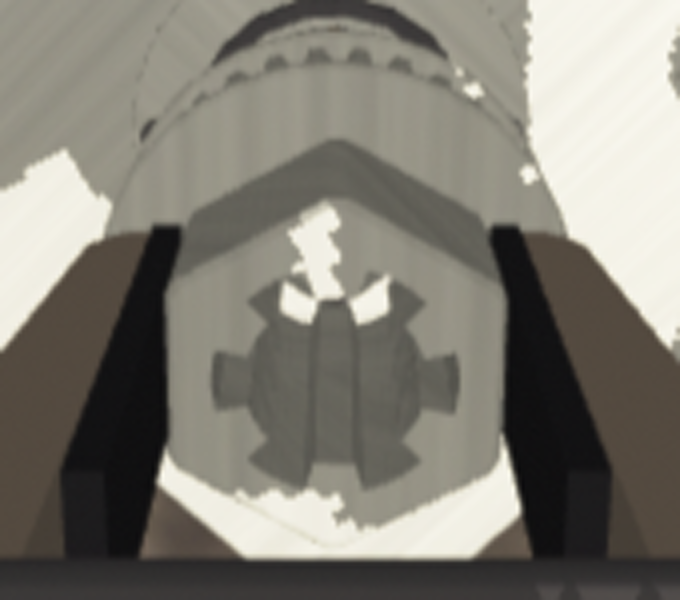

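```bash
python3 -m crank '[[3,-0.2,0,0,0,0],[3,0,0,0,0,0],[0,0,0,0,0,0]]' - 45
python3 go.py .5167 -.0169 .137 -26.5
```

```text
t: 16.0
tool_pos: [0.5168, -0.017, 0.1333]
tcp_rot: [[0.002, 0.894, -0.448], [0.0, -0.448, -0.894], [-1.0, 0.002, -0.001]]
force: [-0.1, -0.7, -2.9]
grip_width: 0.0417
shift now-axes mm [-3.7 -0.2 -0. ] after-align [-3.7 -0.2 -0. ] rot [-0.002 -0.001 -0.002] F [-0.1 -0.7 -2.9] q [-15.3   4.9 105.6   0.   69.3  11.3] t 16.0
```

```bash
python3 -m crank '[[3,-0.2,0,0,0,0],[3,0,0,0,0,0],[0,0,0,0,0,0]]' - 45
python3 -m crank '[[4,0,0,0,0,0],[4,0,0,0,0,0],[0,0,0,0,0,0]]' - 45
python3 go.py .5167 -.0169 .09 -26.5
```

```text
t: 16.38
tool_pos: [0.5166, -0.0169, 0.1269]
tcp_rot: [[0.002, 0.894, -0.448], [0.0, -0.448, -0.894], [-1.0, 0.002, -0.001]]
force: [-0.5, 1.2, -1.9]
grip_width: 0.041
t: 16.75
tool_pos: [0.5166, -0.0168, 0.1182]
tcp_rot: [[0.002, 0.894, -0.448], [0.0, -0.448, -0.894], [-1.0, 0.002, -0.001]]
force: [-0.9, 0.7, -3.2]
grip_width: 0.0419
shift now-axes mm [28.2  0.   0. ] after-align [28.2  0.1  0. ] rot [-0.002 -0.001 -0.002] F [-0.9  0.7 -3.2] q [-15.3   6.  106.4   0.   67.6  11.3] t 16.75
```

Meshed without contact force. I'll carry on down towards the washer, which meets the pulley at a TCP height of about 0.098.

```bash
python3 -m crank '[[6,0,0,0,0,0],[6,0,0,0,0,0],[5,0,0,0,0,0],[0,0,0,0,0,0]]' - 55
python3 -m crank '[[4,0,0,0,0,0],[4,0,0,0,0,0],[0,0,0,0,0,0]]' - 60
python3 go.py .5167 -.0169 .09 -26.5
```

```text
t: 17.25
tool_pos: [0.5165, -0.0168, 0.0998]
tcp_rot: [[0.002, 0.894, -0.448], [0.0, -0.448, -0.894], [-1.0, 0.001, -0.001]]
force: [-0.4, 0.6, -2.1]
grip_width: 0.0414
t: 17.62
tool_pos: [0.5172, -0.0169, 0.0936]
tcp_rot: [[0.003, 0.894, -0.448], [0.0, -0.448, -0.894], [-1.0, 0.002, -0.001]]
force: [-3.0, -0.2, 5.4]
grip_width: 0.0415
shift now-axes mm [ 3.6 -0.5  0.2] after-align [ 3.6 -0.5  0.2] rot [-0.002 -0.001 -0.002] F [-3.  -0.2  5.4] q [-15.3   7.9 107.3   0.   64.6  11.3] t 17.625
```

```bash
python3 -m crank '[[3,-0.3,0,0,0,0],[3,0,0,0,0,0],[0,0,0,0,0,0]]' - 60
python3 -m crank '[[3,-0.3,0,0,0,0],[0,0,0,0,0,0]]' - 60
python3 go.py .5167 -.0169 .09 -26.5
```

```text
t: 18.0
tool_pos: [0.5173, -0.017, 0.0909]
tcp_rot: [[0.002, 0.894, -0.447], [-0.0, -0.447, -0.894], [-1.0, 0.002, -0.0]]
force: [-3.4, 0.9, 6.6]
grip_width: 0.0412
t: 18.25
tool_pos: [0.5174, -0.0169, 0.091]
tcp_rot: [[0.001, 0.895, -0.447], [-0.001, -0.447, -0.895], [-1.0, 0.002, 0.0]]
force: [-3.8, -0.2, 6.8]
grip_width: 0.0416
shift now-axes mm [ 1.  -0.7  0.3] after-align [ 1.  -0.6  0.3] rot [-0.001  0.    -0.002] F [-3.8 -0.2  6.8] q [-15.3   8.2 107.3  -0.   64.4  11.3] t 18.25
```

```bash
python3 -m crank '[[6,-0.5,0.2,0,0,0]]' - 60
python3 -m crank '[[6,0,0,0,0,0]]' - 60
python3 go.py .5167 -.0169 .09 -26.5
```

```text
t: 18.38
tool_pos: [0.5179, -0.0171, 0.0897]
tcp_rot: [[0.002, 0.895, -0.446], [-0.001, -0.446, -0.895], [-1.0, 0.002, 0.0]]
force: [-19.3, 4.3, 52.7]
grip_width: 0.0416
t: 18.5
tool_pos: [0.5181, -0.017, 0.0896]
tcp_rot: [[-0.001, 0.895, -0.446], [-0.001, -0.446, -0.895], [-1.0, -0.0, 0.001]]
force: [-24.0, 5.0, 50.7]
grip_width: 0.0415
shift now-axes mm [-0.4 -1.3  0.5] after-align [-0.4 -1.3  0.6] rot [0.001 0.001 0.   ] F [-24.    5.   50.7] q [-1.520e+01  8.500e+00  1.071e+02 -1.000e-01  6.440e+01  1.130e+01] t 18.5
```

```bash
python3 -m crank '[[2.5,-1.3,0.5,0,0,0]]' - 60
python3 go.py .5167 -.0169 .09 -26.5
python3 - <<'E'
from h import *
for i in range(3):
    t=capture('wrist')
f=t['frame'];cv2.imwrite('pics/wrist12.png',f)
cv2.imwrite('pics/z12.png',cv2.resize(f[215:365,235:405],None,fx=4,fy=4,interpolation=cv2.INTER_CUBIC))
t=capture('side');f=t['frame']
cv2.imwrite('pics/s12.png',cv2.resize(f[165:235,190:290],None,fx=7,fy=7,interpolation=cv2.INTER_CUBIC))
cv2.imwrite('pics/top12.png',capture('top')['frame'])
s=observe();print(s['force'],s['tool_pos'],s['t'])
E
```

```text
t: 18.62
tool_pos: [0.5177, -0.017, 0.0901]
tcp_rot: [[0.001, 0.895, -0.445], [-0.002, -0.445, -0.895], [-1.0, 0.002, 0.001]]
force: [-1.9, 0.2, 7.3]
grip_width: 0.0416
shift now-axes mm [ 0.1 -0.9  0.3] after-align [ 0.1 -0.9  0.3] rot [ 0.001  0.001 -0.002] F [-1.9  0.2  7.3] q [-1.520e+01  8.300e+00  1.073e+02 -1.000e-01  6.430e+01  1.130e+01] t 18.625
[-5.65604947  1.14885748 16.68621369] [ 0.5178105  -0.01700454  0.08989242] 18.875
```

View pics/z12.png

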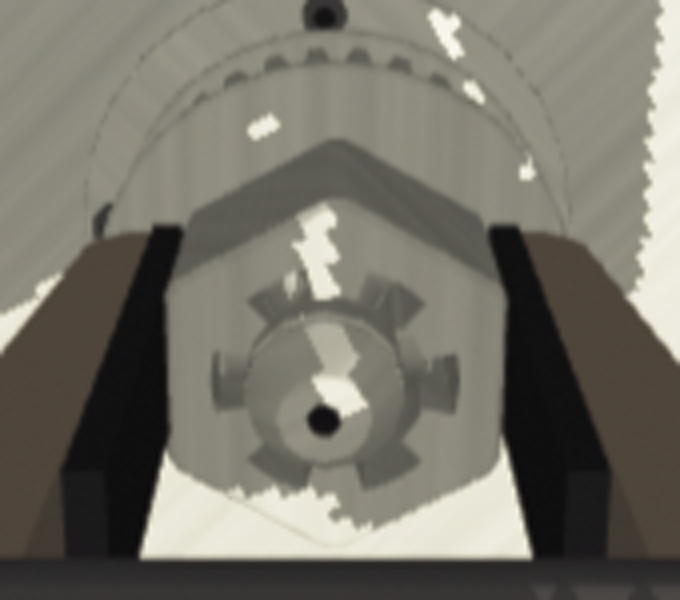

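View pics/s12.png

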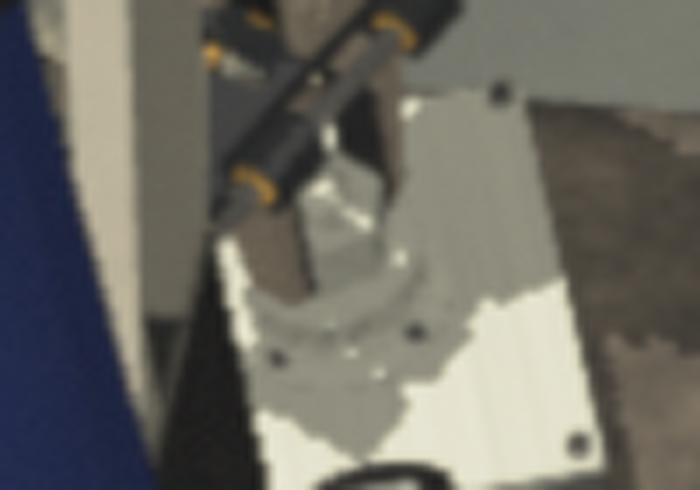

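View pics/wrist12.png

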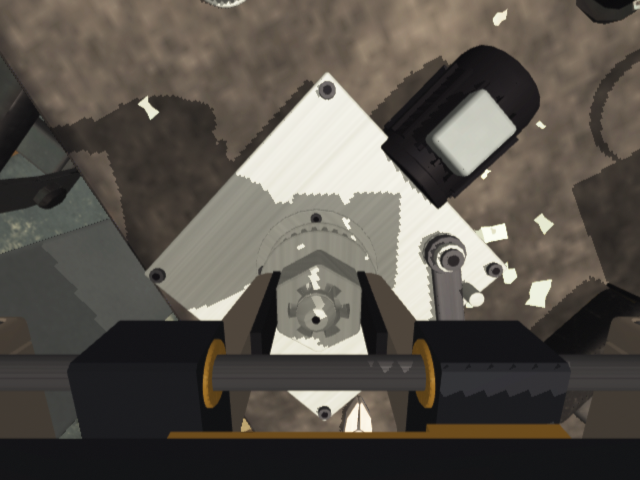

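```bash
python3 -m crank '[[4,-1,0.3,0,0,0]]' - 60
python3 - <<'E'
from h import *
for i in range(8):
    t=capture('top');s=observe();print(np.round(s['force'],1),np.round(s['tool_pos'],4),round(s['t'],2))
f=t['frame'];cv2.imwrite('pics/top13.png',f)
cv2.imwrite('pics/t13.png',cv2.resize(f[190:320,340:510],None,fx=4.6,fy=4.6,interpolation=cv2.INTER_CUBIC))
E
```

```text
t: 19.0
tool_pos: [0.5179, -0.017, 0.0898]
tcp_rot: [[0.003, 0.895, -0.445], [-0.002, -0.445, -0.895], [-1.0, 0.003, 0.0]]
force: [-11.3, 2.1, 31.4]
grip_width: 0.0418
[-10.1   1.3  23.8] [ 0.5178 -0.017   0.0898] 19.05
[-10.4   1.8  24.3] [ 0.5179 -0.017   0.0898] 19.1
[-10.2   1.9  25.8] [ 0.5179 -0.017   0.0899] 19.15
[-9.9  2.  25.1] [ 0.5179 -0.017   0.0898] 19.2
[-10.3   1.5  25.1] [ 0.5178 -0.017   0.0898] 19.25
[-9.9  2.7 24.4] [ 0.5179 -0.017   0.0899] 19.3
[-9.4  1.2 24.6] [ 0.5178 -0.017   0.0898] 19.35
[-9.6  2.  26.9] [ 0.5179 -0.017   0.0899] 19.4
```

View pics/t13.png

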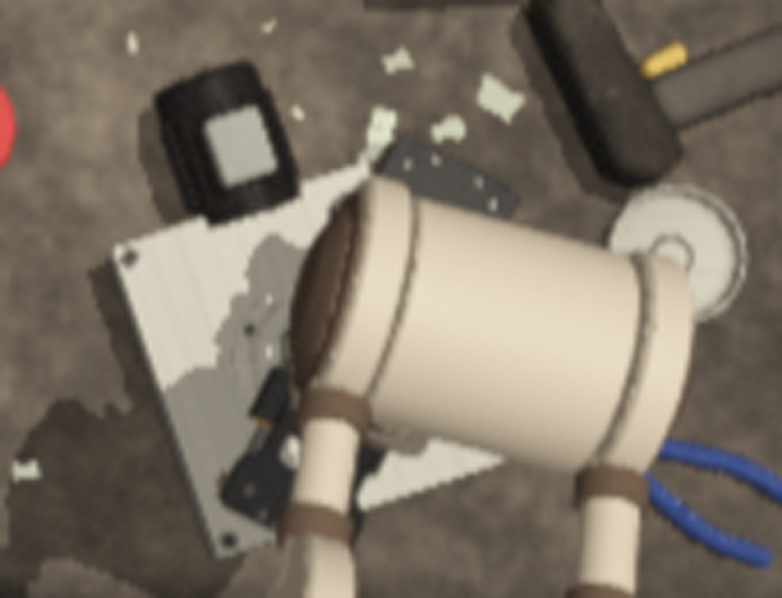

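View pics/top13.png

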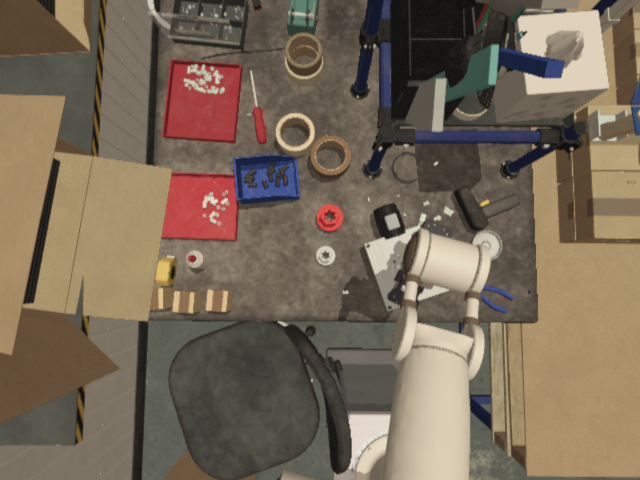

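```bash
python3 - <<'E'
from workcell import arm,observe
print(arm.finish_job());s=observe();print(s['t'],s['tool_pos'],s['force'],s['grip_width'])
E
```

```text
the job is handed in; nothing more can be done
None
the job is handed in; nothing more can be done
```

The pulley is home on the splined shaft, and I handed the job in at about 19.4 s with the gripper still holding it and pressing it down.

- **Tensioner:** I swung the arm out by its orange grip until the bar met the stop peg and the force jumped to about 26 N, then let go. Later wrist pictures show the pivot end of the bar still beside the peg. In the last top view the robot arm hid it, so I could not recheck it there.
- **Pulley:** I gripped the larger bare-metal pulley by its boss and lined it up with the shaft keys, which I had measured at about 33°. It slid on and meshed with no measurable resistance.
- **Home position:** I pressed it against the washer to a hard stop with its underside at about 59.8 mm, where home is 60 mm. The shaft end stands out of the boss in the wrist picture, but I did not measure how far, and I could not make out the circlip groove itself.
- **Push and grip:** The final push held steady at about 25 N over 0.4 s, with the gripper set to 60 N. There was also about 10 N of steady sideways force, from roughly 1 mm of misalignment.
- **Brief overshoot:** While I was finding the stop, the push through the pulley peaked at about 53 N on the wrist. That is above the 40 N limit set for the arm or gripper body, though here it was the gripped pulley pressing on its seat. I eased it off within about 0.25 s.
- **Other things on the bench:** The last top view shows everything visible where it was.

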